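Seat the brass rest disc in the corker's slide plate

TASK

Pick up the brass disc that the half bottles stand on, lay it flat on the bare metal plate at either end of the plate, against the dark fence, and without lifting it again slide it along the fence until it drops into the round pocket and sits flat at the bottom. Be gentle: push lightly, never jamming the disc against the plate or fence with more than about 20 N, never lower it straight into the pocket from above, and leave the clear cup where it stands. Finish with the disc let go.

Things in the scene. Friction and masses are not known exactly. Their poses are not given: they have to be found in the camera images.
- rest: The fixed corker rest: a plywood board 136 mm (its x) by 384 mm (its y), 24 mm thick, with a steel bed and a bare steel plate on it; origin at the centre of the board's underside on the table, z up. Dark fence on its far (+x) side; the near side is open but for a strip 3 mm lower than the plate and two small brass lock screws. The plate is locked: it does not shift under gentle forces.
- lane_mid (a point): On the rest's origin axis, at the plate's flat top (42 mm up). The plate is 80 x 280 mm, its length along y, and has one round pocket, 53 mm across, 4 mm deep, centred on x = 0 (the lane). It was set by hand along y: the pocket's centre lies anywhere from y = -30 to +30 mm from here; it is not measured and must be felt (or seen). From 57 to 110 mm either side is always flat plate.
- fence_face (a point): Middle of the fence's straight face, which runs along the rest's y at x = +25.3 mm, from 42.5 to 51 mm above the rest's origin, 340 mm long (screw heads behind it up to 54 mm). A disc that touches it has its centre at x = +0.3 mm and so is in line with the pocket.
- disc: The brass disc with a flush copper-coloured top face: a loose plain disc, 50 mm across, 12 mm thick, rim edges rounded 1 mm, 0.14 to 0.28 kg, lying flat on the table. Origin at the centre of its underside, z up through its thickness.
- disc_center (a point): Centre of the brass disc, half-way up its thickness (6 mm above its underside). It lies 48 mm above the rest's origin when the disc lies flat on the plate, and 44 mm when it is fully down in the pocket (8 mm of the disc then stand out of the plate).
- clear_cup: A clear plastic cup upside down, 72 mm across, 81 mm high, loose; origin at the centre of its underside. To be left alone.
There are look-alikes about, which are no part of the job. Several things look just like the disc: the one meant starts nearest to the robot's base.

How it is judged (in metres and radians):
On the way:
1. the disc lies flat on the plate in one of its end stretches, more than 57 mm from the middle of the rest (z of disc_center in the frame of rest between 0.0465 and 0.0495 m and (y of disc_center in the frame of rest above 0.057 m or y of disc_center in the frame of rest below -0.057 m) and y of disc_center in the frame of rest between -0.14 and 0.14 m and x of disc_center in the frame of rest between -0.04 and 0.006 m and angle between disc_center's own z axis and vertical below 0.08 rad), for 0.1 s.
At the end, for the whole second after the job is handed in: The disc is down in the pocket: its centre 44 mm (under 45.3 mm) above the underside of the rest, within 4 mm of the lane's middle line and 34 mm of the rest's middle, tilted less than 0.04 rad, at rest (z of disc_center in the frame of rest between 0.042 and 0.0453 m and y of disc_center in the frame of rest between -0.034 and 0.034 m and x of disc_center in the frame of rest between -0.004 and 0.004 m and angle between disc_center's own z axis and vertical below 0.04 rad and linear speed of disc below 0.01 m/s); the robot touches nothing.
It fails at once if the disc is pressed or jammed against plate or fence so hard that its contact forces there add up to over 45 N (a push of about 20 N) (contact force between disc and rest above 45 N).
It fails at once if the disc is carried low (8 to 35 mm clear of the plate) over the middle 100 mm of the lane, as when it is lowered straight into the pocket (z of disc_center in the frame of rest between 0.056 and 0.083 m and y of disc_center in the frame of rest between -0.05 and 0.05 m and x of disc_center in the frame of rest between -0.03 and 0.03 m).
It fails at once if the clear cup is moved more than 20 mm (distance of clear_cup from where it was at the start of the episode above 0.02 m).
It also fails if it takes over 45 s, if anything falls off the work surface, if the arm or the gripper's body presses on something with over 40 N, if the wrist force passes 120 N, or if a joint passes its speed limit or range.

ROBOT

A 6-joint arm with a two-finger parallel gripper is mounted at the origin on a cart in front of the work surface, level with it; the furniture and walls round the work are solid. World frame = base frame: x ahead of the robot, y to its left, z up, the work surface at z = 0. Lengths are in mm, angles in rad, forces in N, time in s.
With the tool pointing down it reaches from about 250 to 800 mm from the base axis. Payload 3.9 kg.
Tool frame: the origin (TCP) lies on the centre line of the jaws, within the pads' length; the fingertips stand 22 mm ahead of it and the grasp point (between the pads) lies 3 mm ahead of it; z points along the fingers, x is the direction in which the jaws open and shut, and the axes are right-handed (so a half turn about z gives the same grasp; the last joint's range is limited). The gripper opens to 85 mm and grips with 20 to 120 N. Pads are 22 mm wide; open, the fingers measure 114 mm over their backs; the gripper's body (76 mm by 85 mm) begins 54 mm behind the grasp point. The pads swing forward as they close: fully open they stand 13 mm farther back than shut.
Start: joints at [1.175, 0.26, -0.138, 1.173, 0, 1.571], TCP at [202.407, 484.404, 253.304] pointing down, gripper open.
Joint ranges: [-2.78, 2.78], [-0.83, 1.72], [-1.28, 1.37], [-1.9, 2.12], [-1.57, 1.48], [-3.14, 3.14]. Speed limits (rad/s): [2.57, 2.57, 3.14, 3.14, 3.14, 3.14].

INTERFACE

Orientations are given as a unit quaternion [w, x, y, z].
In Python, from rig import manip gives the robot as it stands.
- The arm moves only by the tool arm_command, never from a script. Its argument "series" is a list of rows, each a list of 6 numbers: the shift along the world's x, y, z in m, then the turn, a rotation vector about the world's x, y, z in degrees. A call has 1 to 8 rows; each row is the pose to reach, as a shift and turn from the pose measured when the call began; what a row does not reach only later rows make up. A row lasts 1/12 s, in which the tool goes at most 41.7 mm and 7.16 degrees, less where a joint would pass 70% of its speed; a pose out of reach is approached as far as the arm can. A call with a gripper value outside its range is refused whole. "grip" is the closure, from 0 (fully open) to 1 (shut), set as the call begins (left out, the last holds). The fingers move at their own pace and stop on an object; "newtons" is the grip in N (left out, the last holds). Time passes only in rows, so rows that repeat a pose let the fingers close. It gives the time, the measured TCP pose, the force and the opening at its end, in the units of the state.
- manip.state(): the state, without advancing time (a new reading comes with each control period).
- manip.camera(name): name is "scene" or "top"; returns the picture (384x512x3 uint8, red, green, blue); there is no depth.
- manip.camera_params(name): a dict with "fx", "fy", "cx", "cy" (pixels), "k1" (the pictures are not rectified: a ray, as slopes to the right and down, at radius r is drawn at 1 + k1 r^2 times it, then the intrinsics apply), "position" and "attitude" of the camera in the world. Camera axes: x right, y down, z forward; pixel columns grow to the right and rows downward; lengths in mm; the calibration is good to about 2 mm. A picture is of the moment at which its call begins. camera_params takes no time and is no camera call.
- manip.close_job(): hands the job in, once; it reports no verdict.
The state is a dict: "time_s": time; "q": joint angles; "qvel": joint speeds; "joint_torque": joint torques, N m; "ee_pos": TCP position; "tool_rot": TCP orientation; "wrist_force": force on the tool from outside, world axes, zero at the start; "ft_torque": the same for the moment, N m; "width": opening from 0.0 (shut) to 1.0 (fully open).
Only numpy, scipy, OpenCV 4.12 (cv2) and the standard library are available. Lean on these libraries where they do the work, as an engineer would, in place of code of your own. Each camera call takes 0.05 s, during which the arm holds its last target. There are 200 camera calls.

## Working session

There is one attempt and no reset: what is moved stays moved. The work goes in short steps, Python scripts to look and compute and a tool call to move; the robot and the scene stay as the last step left them, time stands still between calls to the robot, and variables do not carry over. Pictures are saved under pics/ and viewed, on a budget of 10 in all, crops included, one or two more only if the job needs it, and the job is handed in when it is done.

Besides the shell and the picture viewer there is one more tool, called after ">>>" as name(argument=value, ...) on one line, values as JSON. arm_command: Moves the arm, as the interface text tells. Its arguments: {"type":"object","properties":{"series":{"type":"array","items":{"type":"array","items":{"type":"number"}}},"grip":{"type":"number"},"newtons":{"type":"number"}},"required":["series"]}

```bash
mkdir -p pics; cat > h.py <<'E'
import numpy as np, cv2
from rig import manip
from scipy.spatial.transform import Rotation as R
def snap(n,f):
    im=manip.camera(n)[:,:,::-1].copy(); cv2.imwrite(f,im); return im
def cam(n):
    p=manip.camera_params(n); q=np.array(p['attitude'],float)
    M=R.from_quat(q[[1,2,3,0]]).as_matrix() if q.size==4 else q.reshape(3,3)
    K=np.array([[p['fx'],0,p['cx']],[0,p['fy'],p['cy']],[0,0,1]]); return K,p['k1'],np.array(p['position']),M
def ground(n,uv,z):
    K,k,t,M=cam(n); r=cv2.undistortPoints(np.array(uv,float).reshape(-1,1,2),K,np.array([k,0,0,0.]))[:,0]
    d=np.c_[r,np.ones(len(r))]@M.T; return t+d*((z-t[2])/d[:,2])[:,None]
def proj(n,X):
    K,k,t,M=cam(n); c=(np.array(X,float).reshape(-1,3)-t)@M
    return cv2.projectPoints(c.reshape(-1,1,3),np.zeros(3),np.zeros(3),K,np.array([k,0,0,0.]))[0][:,0]
E
python3 - <<'E'
from h import *
a=snap('scene','pics/a.png');b=snap('top','pics/b.png')
for n in('scene','top'):print(manip.camera_params(n))
print(manip.state())
E
```

```text
{'fx': 488.408752929834, 'fy': 488.408752929834, 'cx': 268.4233096312017, 'cy': 186.33098965289597, 'k1': -0.14613932238165445, 'position': array([-208.96960732, -612.78041614, 1178.36634749]), 'attitude': array([-0.30876514,  0.83877844, -0.42142294,  0.15335424])}
{'fx': 400.6508949427165, 'fy': 400.6508949427165, 'cx': 253.52557565159063, 'cy': 186.83733651893175, 'k1': -0.05693670532990267, 'position': array([ 416.41021582,  -31.7923066 , 1252.38539838]), 'attitude': array([-0.03403047,  0.71114346, -0.69995485,  0.05639249])}
{'time_s': 0.1, 'q': array([ 1.17496692e+00,  2.60643237e-01, -1.39259082e-01,  1.17266676e+00,
       -2.50924061e-05,  1.57078687e+00]), 'qvel': array([ 0.00033752, -0.00138366,  0.00223336, -0.00074949,  0.00154205,
       -0.00037023]), 'joint_torque': array([-7.37037717e-04, -4.06506836e+01,  2.54528081e+01,  1.01081649e-02,
       -9.08485208e-05, -1.38284584e-06]), 'ee_pos': array([202.2139689 , 483.87832341, 252.52782013]), 'tool_rot': array([ 5.01728934e-04,  8.32335199e-01,  5.54271893e-01, -7.30812542e-04]), 'wrist_force': array([0.12822893, 0.49487161, 0.52897601]), 'ft_torque': array([-0.00421769,  0.01525578,  0.00913845]), 'width': 1.0023387986982273}
```

View pics/a.png

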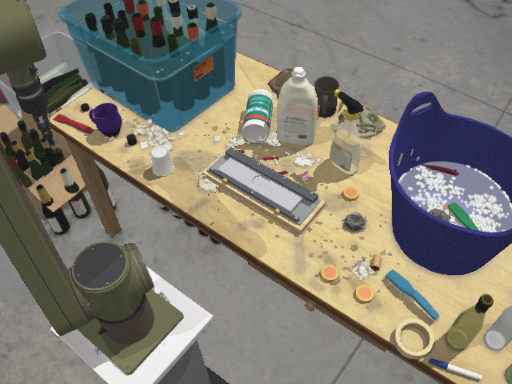

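View pics/b.png

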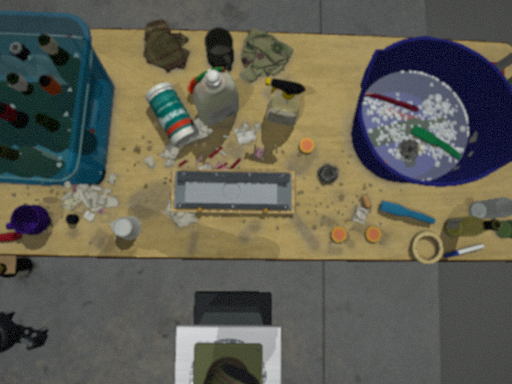

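The candidates in the top view are at (306,146), (339,235) and (373,235). I'll work out their distances from the base and enlarge them and the rest.

```bash
python3 - <<'E'
from h import *
b=cv2.imread('pics/b.png')
uv=[(306,146),(339,235),(373,235)]
g=ground('top',uv,12);print(g,np.hypot(g[:,0],g[:,1]))
print(ground('scene',[(350,194),(330,273),(364,294)],12))
c1=cv2.resize(b[160:222,160:305],None,fx=5.4,fy=5.4,interpolation=3)
c2=cv2.resize(b[215:255,315:395],None,fx=5.4,fy=5.4,interpolation=3)
o=np.zeros((c1.shape[0]+c2.shape[0],c1.shape[1],3),np.uint8);o[:c1.shape[0]]=c1;o[c1.shape[0]:,:c2.shape[1]]=c2
cv2.imwrite('pics/c.png',o);print(o.shape)
# discs orange blobs centroid
for n,f in(('top','b'),('scene','a')):
    h=cv2.cvtColor(cv2.imread(f'pics/{f}.png'),cv2.COLOR_BGR2HSV)
    m=cv2.inRange(h,(5,110,170),(16,255,255)); N,_,s,c=cv2.connectedComponentsWithStats(m)
    for i in range(1,N):
        if s[i,4]>40: print(n,s[i],c[i],ground(n,c[i],12)[0])
E
```

```text
[[ 710.43529668 -235.31482823   12.        ]
 [ 430.26745375 -337.79968394   12.        ]
 [ 431.40015201 -445.47711222   12.        ]] [748.39253013 547.02715493 620.1257523 ]
[[ 708.59440126 -239.93306358   12.        ]
 [ 433.72713744 -339.52586784   12.        ]
 [ 432.7546576  -447.83151717   12.        ]]
(551, 783, 3)
top [301 140  11  11  92] [306.32608696 144.54347826] [ 715.20603199 -236.38204266   12.        ]
top [334 229  11  11  96] [338.70833333 233.90625   ] [ 433.63905003 -336.9178732    12.        ]
top [368 229  11  11  83] [372.89156627 233.93975904] [ 434.69276587 -445.19918654   12.        ]
scene [346 188  11   9  74] [350.74324324 191.83783784] [ 717.53029521 -237.35280821   12.        ]
scene [324 267  12  11 108] [329.38888889 271.75      ] [ 436.07373741 -336.05256779   12.        ]
scene [359 287  12  11 110] [364.42727273 292.14545455] [ 438.26239584 -445.96803703   12.        ]
```

View pics/c.png

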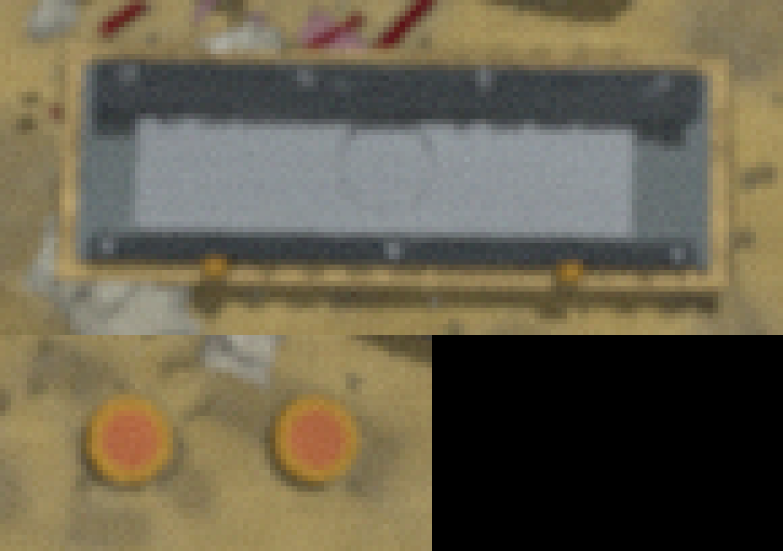

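Top view: three candidates at (306,146), (339,235) and (373,235). They are about 750, 547 and 620 mm from the base, so the disc meant is (339,235); the crop confirms brass with a copper top. The crop also shows the rest with a faint pocket circle at about crop (388,168), which is (231.9,191.1) in the image.

```bash
python3 - <<'E'
from h import *
f=lambda L:[(160+(u-2.2)/5.4,160+(v-2.2)/5.4) for u,v in L]
print('plate',ground('top',f([(136,118),(633,128),(630,237),(136,230)]),42))
print('board',ground('top',f([(68,48),(730,60),(728,291),(58,277)]),24))
print('fence top edge',ground('top',f([(136,118),(633,128)]),51))
print('pocket',ground('top',f([(388,168),(337,168),(437,168),(388,122),(388,211)]),42))
print('cup',ground('top',[(125,230)],60))
b=cv2.imread('pics/a.png');cv2.imwrite('pics/d.png',cv2.resize(b[145:235,195:330],None,fx=5.8,fy=5.8,interpolation=3))
E
```

```text
plate [[ 585.2832469   140.26673      42.        ]
 [ 584.70092857 -140.16615438   42.        ]
 [ 522.77594687 -138.87357443   42.        ]
 [ 522.03478174  138.03187584   42.        ]]
board [[ 627.63065854  183.24261841   24.        ]
 [ 627.91560417 -197.76559336   24.        ]
 [ 494.37538913 -196.71934911   24.        ]
 [ 496.14812854  183.71788472   24.        ]]
fence top edge [[ 584.02756645  138.98735954   51.        ]
 [ 583.44957803 -139.36032457   51.        ]]
pocket [[559.45744773  -2.12352714  42.        ]
 [558.94986843  26.53004754  42.        ]
 [559.9449406  -29.68310882  42.        ]
 [585.5890866   -1.58005334  42.        ]
 [535.15681527  -2.62580499  42.        ]]
cup [[435.02161563 308.96312104  60.        ]]
```

View pics/d.png

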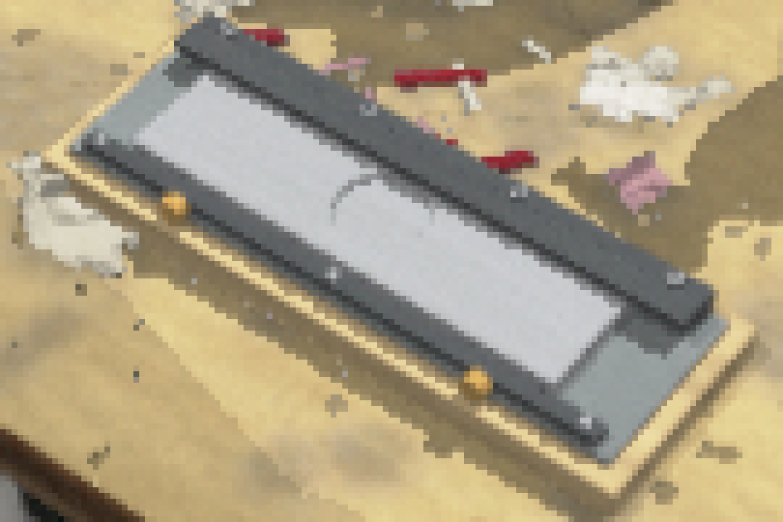

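The enlarged scene crop shows the rest with its fence on the far side, and the pocket rim just off the plate's centre at about crop (385,200). The estimates are:
- Disc: about (434,-337).
- Rest origin: about (560,-6), yaw about 0.
- Pocket: y about -2 in the world.
- Cup: (435,309).

I'll start moving with the jaws turned to open along world y.

>>> arm_command(series=[[0.011,-0.04,0,0,0,3],[0.022,-0.08,0,0,0,6],[0.033,-0.12,0,0,0,9],[0.044,-0.16,0,0,0,12],[0.055,-0.2,0,0,0,15],[0.066,-0.24,0,0,0,18],[0.077,-0.28,0,0,0,21],[0.088,-0.32,0,0,0,22.7]], grip=0)

```text
time_s: 0.77
ee_pos: [289.8, 162.0, 252.4]
tool_rot: [0.001, 0.706, 0.708, -0.001]
wrist_force: [1.3, -0.4, 0.8]
width: 1.001
```

```bash
python3 -c "
from h import *
s=manip.state();print(s['q'],s['ee_pos'],s['time_s']);q=s['tool_rot'];print(R.from_quat(q[[1,2,3,0]]).as_matrix().round(3))"
```

```text
[ 0.51122268 -0.07371161 -0.52085364  1.12454722 -0.00172181  0.50741849] [289.78207328 161.9685109  252.35301148] 0.7667
[[-0.004  1.     0.   ]
 [ 1.     0.004 -0.002]
 [-0.002  0.    -1.   ]]
```

>>> arm_command(series=[[0.011,-0.04,0,0,0,0],[0.022,-0.08,0,0,0,0],[0.033,-0.12,0,0,0,0],[0.044,-0.16,0,0,0,0],[0.055,-0.2,0,0,0,0],[0.066,-0.24,0,0,0,0],[0.077,-0.28,0,0,0,0],[0.09,-0.32,0,0,0,0]])

```text
time_s: 1.43
ee_pos: [378.9, -159.4, 252.2]
tool_rot: [0.0, 0.706, 0.708, -0.001]
wrist_force: [0.6, 1.1, -0.1]
width: 0.998
```

>>> arm_command(series=[[0.011,-0.04,-0.01,0,0,0],[0.022,-0.08,-0.03,0,0,0],[0.033,-0.12,-0.06,0,0,0],[0.044,-0.16,-0.09,0,0,0],[0.054,-0.179,-0.12,0,0,0],[0.054,-0.179,-0.15,0,0,0],[0.054,-0.179,-0.15,0,0,0]])

```text
time_s: 2.02
ee_pos: [430.4, -338.7, 95.7]
tool_rot: [-0.004, 0.707, 0.707, -0.001]
wrist_force: [-0.7, 1.0, -0.5]
width: 0.999
```

```bash
python3 -c "
from h import *
s=manip.state();print(s['q'],s['ee_pos'],s['time_s'])
b=snap('scene','pics/e0.png');t=snap('top','pics/e1.png')
o=np.hstack([cv2.resize(b[205:305,280:380],(390,390)),cv2.resize(t[190:270,300:380],(390,390))]);cv2.imwrite('pics/e.png',o)"
```

```text
[-0.66568497  0.41666446 -0.34331526  0.81858849 -0.00181005 -0.66575618] [ 430.42341634 -338.6787192    95.69007683] 2.0167
```

View pics/e.png

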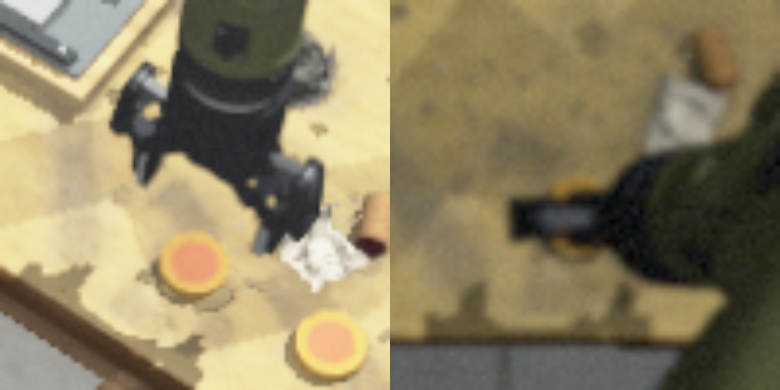

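The scene half shows the fingers straddling the disc line, with the disc at crop (193,262). The top half shows the disc directly under the gripper. Descending and gripping.

>>> arm_command(series=[[0.0045,0.0015,-0.025,0,0,0],[0.0045,0.0015,-0.05,0,0,0],[0.0045,0.0015,-0.068,0,0,0],[0.0045,0.0015,-0.0715,0,0,0],[0.0045,0.0015,-0.0715,0,0,0]])

```text
time_s: 2.53
ee_pos: [435.2, -334.7, 29.0]
tool_rot: [-0.003, 0.706, 0.708, -0.001]
wrist_force: [-0.1, -0.4, 0.3]
width: 1.0
```

>>> arm_command(series=[[0,0,0,0,0,0],[0,0,0,0,0,0],[0,0,0,0,0,0],[0,0,0,0,0,0],[0,0,0,0,0,0],[0,0,0,0,0,0]], grip=1, newtons=30)

```text
time_s: 3.03
ee_pos: [439.7, -338.0, 34.3]
tool_rot: [0.003, 0.706, 0.708, 0.0]
wrist_force: [1.7, 4.0, 17.4]
width: 0.142
```

The fingers slipped over the top because the arm hadn't settled low enough. I'll open and re-check.

>>> arm_command(series=[[0,0,0.005,0,0,0],[0,0,0.01,0,0,0],[-0.01,0,0.03,0,0,0],[-0.03,0,0.065,0,0,0],[-0.03,0,0.065,0,0,0],[-0.03,0,0.065,0,0,0]], grip=0)

```text
time_s: 3.53
ee_pos: [410.0, -338.8, 101.3]
tool_rot: [0.004, 0.706, 0.708, 0.0]
wrist_force: [0.6, 0.3, -0.5]
width: 0.972
```

```bash
python3 -c "
from h import *
s=manip.state();print(s['ee_pos'],s['time_s'],s['wrist_force'])
b=snap('scene','pics/f0.png');t=snap('top','pics/f1.png')
for n,im in(('top',t),('scene',b)):
    h=cv2.cvtColor(im,cv2.COLOR_BGR2HSV)
    m=cv2.inRange(h,(5,110,150),(16,255,255)); N,_,s,c=cv2.connectedComponentsWithStats(m)
    for i in range(1,N):
        if s[i,4]>15: print(n,s[i],c[i],ground(n,c[i],12)[0])
o=np.hstack([cv2.resize(b[205:305,280:380],(390,390)),cv2.resize(t[190:270,300:380],(390,390))]);cv2.imwrite('pics/f.png',o)"
```

```text
[ 410.04444073 -338.8284445   101.32436425] 3.5333 [ 0.64683053  0.29797248 -0.50031454]
top [187  77   8  15  35] [189.57142857  83.94285714] [907.67503269 141.23143387  12.        ]
top [171 119  18  11  55] [179.89090909 123.49090909] [775.19127949 166.96831853  12.        ]
top [301 140  11  11  91] [306.3956044  144.73626374] [ 714.58260553 -236.60200474   12.        ]
top [333 229  12   8  63] [338.28571429 232.26984127] [ 438.68711026 -335.64144107   12.        ]
scene [324 267  12  11 107] [329.36448598 271.79439252] [ 435.91533763 -336.07366383   12.        ]
scene [359 287  12  11  89] [364.56179775 292.34831461] [ 437.94457604 -446.56902747   12.        ]
```

View pics/f.png

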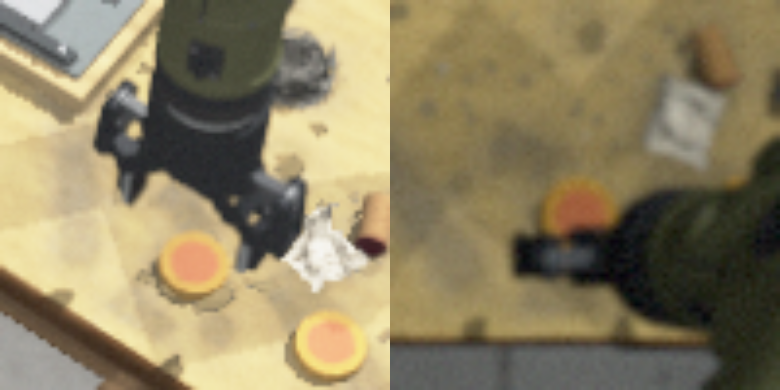

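The disc is unmoved at about (435,-336.5). Going lower this time, and settling before closing.

>>> arm_command(series=[[0.012,0.001,-0.02,0,0,0],[0.025,0.002,-0.045,0,0,0],[0.025,0.002,-0.07,0,0,0],[0.025,0.002,-0.08,0,0,0],[0.025,0.002,-0.08,0,0,0],[0.025,0.002,-0.08,0,0,0]])

```text
time_s: 4.13
ee_pos: [433.7, -335.0, 18.1]
tool_rot: [0.001, 0.706, 0.708, 0.0]
wrist_force: [-0.0, 0.4, -0.6]
width: 1.0
```

>>> arm_command(series=[[0,0,0,0,0,0],[0,0,0,0,0,0]])

```text
time_s: 4.3
ee_pos: [434.1, -335.5, 19.1]
tool_rot: [0.002, 0.706, 0.708, 0.0]
wrist_force: [0.1, -0.6, 0.5]
width: 0.999
```

>>> arm_command(series=[[0,-0.001,0.001,0,0,0],[0,-0.001,0.001,0,0,0],[0,-0.001,0.001,0,0,0],[0,-0.001,0.001,0,0,0],[0,-0.001,0.001,0,0,0],[0,-0.001,0.001,0,0,0]], grip=1, newtons=30)

```text
time_s: 4.8
ee_pos: [434.7, -336.9, 21.3]
tool_rot: [0.003, 0.706, 0.708, 0.0]
wrist_force: [-0.7, 0.8, 6.0]
width: 0.565
```

>>> arm_command(series=[[0,0,0.01,0,0,0],[0,0,0.03,0,0,0],[0,0,0.06,0,0,0],[0,0,0.1,0,0,0],[0,0,0.13,0,0,0],[0,0,0.13,0,0,0],[0,0,0.13,0,0,0]])

```text
time_s: 5.38
ee_pos: [435.9, -337.9, 153.9]
tool_rot: [0.005, 0.706, 0.708, 0.001]
wrist_force: [0.4, -0.2, -3.4]
width: 0.568
```

```bash
python3 -c "
from h import *
s=manip.state();print(s['ee_pos'],s['time_s'],s['wrist_force'],s['width'])
b=snap('scene','pics/g0.png');t=snap('top','pics/g1.png')
p=proj('scene',[[434,-337,148]])[0].astype(int);print(p)
o=np.hstack([cv2.resize(b[p[1]-40:p[1]+60,p[0]-50:p[0]+50],(600,600),interpolation=cv2.INTER_CUBIC)]);cv2.imwrite('pics/g.png',o)"
```

```text
[ 435.87439305 -337.89239569  153.87538009] 5.3833 [ 0.43882287 -0.18922906 -3.427993  ] 0.5681997756660884
[334 245]
```

View pics/g.png

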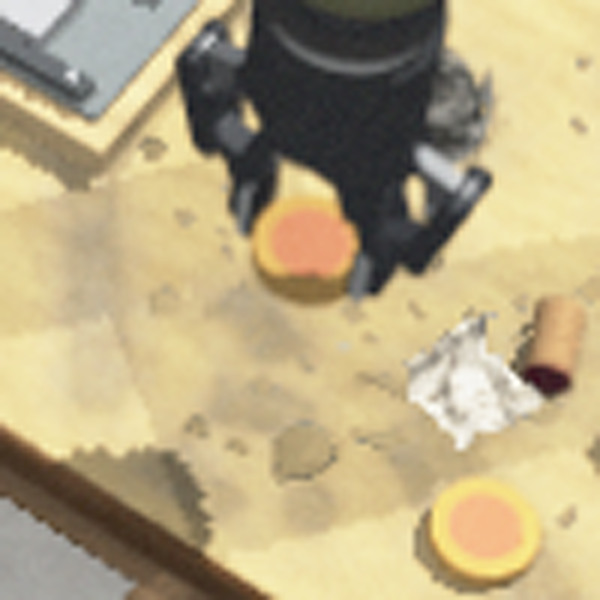

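The disc is held level, centred between the pads at crop (305,240), which agrees with the projected TCP. Carrying it to above the near end of the plate (y about -90), a few mm short of the fence.

>>> arm_command(series=[[0.016,0.034,0,0.3,0.5,0],[0.032,0.068,0,0.3,0.5,0],[0.049,0.102,0,0.3,0.5,0],[0.065,0.137,0,0.3,0.5,0],[0.081,0.17,0,0.3,0.5,0],[0.098,0.205,0,0.3,0.5,0],[0.11,0.233,0,0.3,0.5,0],[0.118,0.248,0,0.3,0.5,0]])

```text
time_s: 6.15
ee_pos: [551.1, -84.5, 148.2]
tool_rot: [-0.006, 0.705, 0.709, -0.002]
wrist_force: [-0.9, -0.5, -2.0]
width: 0.567
```

>>> arm_command(series=[[0,0,-0.02,0,0,0],[0,0,-0.04,0,0,0],[0,0,-0.06,0,0,0],[0,0,-0.07,0,0,0],[0,0,-0.07,0,0,0],[0,0,-0.07,0,0,0]])

```text
time_s: 6.65
ee_pos: [549.7, -84.4, 76.9]
tool_rot: [-0.007, 0.705, 0.709, -0.003]
wrist_force: [0.2, -0.0, -1.8]
width: 0.568
```

```bash
python3 -c "
from h import *
s=manip.state();print(s['ee_pos'],s['time_s'],s['wrist_force'],s['width'],s['q']);q=s['tool_rot'];M=R.from_quat(q[[1,2,3,0]]).as_matrix();print(M.round(4))
b=snap('scene','pics/i0.png')
p=proj('scene',[s['ee_pos']])[0].astype(int)
cv2.imwrite('pics/i.png',cv2.resize(b[p[1]-50:p[1]+50,p[0]-70:p[0]+60],None,fx=6,fy=6,interpolation=3))"
```

```text
[549.66192843 -84.40347972  76.85504074] 6.65 [ 0.17130525 -0.0148492  -1.80151345] 0.5675889645458472 [-0.15441596  0.4529655  -0.33910388  0.79359306  0.00382194 -0.15984174]
[[-0.0054  0.9999 -0.0141]
 [ 1.      0.0054  0.0061]
 [ 0.0061 -0.0141 -0.9999]]
```

View pics/i.png

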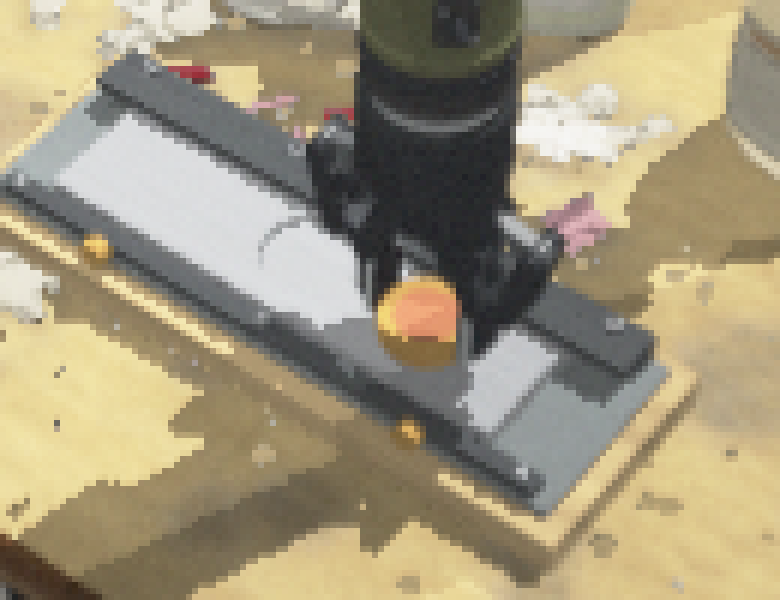

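The disc hangs above the flat right-hand end of the plate, at crop (420,315), with the pocket rim to its left at about (285,235). Lowering gently.

>>> arm_command(series=[[0,0,-0.003,-0.2,-0.6,0],[0,0,-0.006,-0.2,-0.6,0],[0,0,-0.009,-0.2,-0.6,0],[0,0,-0.011,-0.2,-0.6,0],[0,0,-0.011,-0.2,-0.6,0],[0,0,-0.011,-0.2,-0.6,0]])

```text
time_s: 7.2
ee_pos: [550.8, -84.6, 67.0]
tool_rot: [-0.001, 0.705, 0.709, 0.0]
wrist_force: [0.1, -0.1, -3.3]
width: 0.569
```

>>> arm_command(series=[[0,0,-0.001,0,0,0],[0,0,-0.001,0,0,0]])

```text
time_s: 7.37
ee_pos: [550.8, -84.6, 66.0]
tool_rot: [-0.001, 0.705, 0.709, 0.0]
wrist_force: [0.5, 0.2, -2.9]
width: 0.566
```

>>> arm_command(series=[[0,0,-0.001,0,0,0],[0,0,-0.002,0,0,0],[0,0,-0.002,0,0,0]])

```text
time_s: 7.62
ee_pos: [550.7, -84.6, 63.8]
tool_rot: [-0.001, 0.705, 0.709, 0.0]
wrist_force: [-0.8, 0.4, -2.7]
width: 0.565
```

>>> arm_command(series=[[0,0,-0.001,0,0,0],[0,0,-0.001,0,0,0]])

```text
time_s: 7.78
ee_pos: [550.8, -84.6, 63.4]
tool_rot: [-0.001, 0.705, 0.709, 0.0]
wrist_force: [-2.5, -0.5, 3.2]
width: 0.565
```

Touchdown. Now slide towards the fence in small steps.

>>> arm_command(series=[[0.001,0,0.0003,0,0,0],[0.003,0,0.0003,0,0,0],[0.005,0,0.0003,0,0,0],[0.005,0,0.0003,0,0,0]])

```text
time_s: 8.12
ee_pos: [556.6, -84.7, 63.6]
tool_rot: [-0.001, 0.705, 0.709, 0.001]
wrist_force: [0.0, 0.5, -2.7]
width: 0.567
```

>>> arm_command(series=[[0.001,0,0,0,0,0],[0.002,0,0,0,0,0],[0.002,0,0,0,0,0]])

```text
time_s: 8.37
ee_pos: [558.7, -84.7, 63.5]
tool_rot: [-0.001, 0.705, 0.709, 0.001]
wrist_force: [-0.2, -0.1, -1.6]
width: 0.568
```

>>> arm_command(series=[[0.001,0,0,0,0,0],[0.001,0,0,0,0,0]])

```text
time_s: 8.53
ee_pos: [560.0, -84.7, 63.5]
tool_rot: [-0.001, 0.705, 0.709, 0.001]
wrist_force: [-0.9, 0.7, -1.3]
width: 0.564
```

>>> arm_command(series=[[0.001,0,0,0,0,0],[0.001,0,0,0,0,0]])

```text
time_s: 8.7
ee_pos: [561.3, -84.7, 63.5]
tool_rot: [-0.0, 0.705, 0.709, 0.001]
wrist_force: [-1.0, 0.5, -2.5]
width: 0.567
```

>>> arm_command(series=[[0.001,0,0,0,0,0],[0.001,0,0,0,0,0]])

```text
time_s: 8.87
ee_pos: [562.7, -84.7, 63.5]
tool_rot: [-0.0, 0.705, 0.709, 0.001]
wrist_force: [0.5, 0.5, -1.8]
width: 0.572
```

>>> arm_command(series=[[0.001,0,0,0,0,0],[0.001,0,0,0,0,0]])

```text
time_s: 9.03
ee_pos: [563.8, -84.7, 63.5]
tool_rot: [-0.0, 0.705, 0.709, 0.001]
wrist_force: [-0.3, -0.9, -1.2]
width: 0.565
```

>>> arm_command(series=[[0.001,0,0,0,0,0],[0.001,0,0,0,0,0]])

```text
time_s: 9.2
ee_pos: [564.0, -84.7, 63.5]
tool_rot: [-0.001, 0.705, 0.709, 0.001]
wrist_force: [-4.3, -0.8, 2.4]
width: 0.564
```

The fence is felt at TCP x about 564 (-4 N). Loosening into a loose cage so the disc can drop, and raising slightly.

>>> arm_command(series=[[0,0,0,0,0,0],[0,0,0,0,0,0],[0,0,0.001,0,0,0],[0,0,0.001,0,0,0]], grip=0.37, newtons=20)

```text
time_s: 9.53
ee_pos: [564.9, -84.8, 64.9]
tool_rot: [-0.0, 0.705, 0.709, 0.001]
wrist_force: [0.4, 0.0, -0.1]
width: 0.629
```

```bash
python3 -c "
from h import *
s=manip.state();print(s['ee_pos'],s['time_s'],s['wrist_force'],s['width']);q=s['tool_rot'];M=R.from_quat(q[[1,2,3,0]]).as_matrix();print(M.round(4))
b=snap('scene','pics/j0.png')
p=proj('scene',[s['ee_pos']])[0].astype(int)
cv2.imwrite('pics/j.png',cv2.resize(b[p[1]-50:p[1]+50,p[0]-70:p[0]+60],None,fx=6,fy=6,interpolation=3))"
```

```text
[564.9338431  -84.75773691  64.94664926] 9.5333 [ 0.41602797  0.00473879 -0.07529693] 0.6290118232951699
[[-0.0056  1.      0.0015]
 [ 1.      0.0056  0.0019]
 [ 0.0018  0.0015 -1.    ]]
```

View pics/j.png

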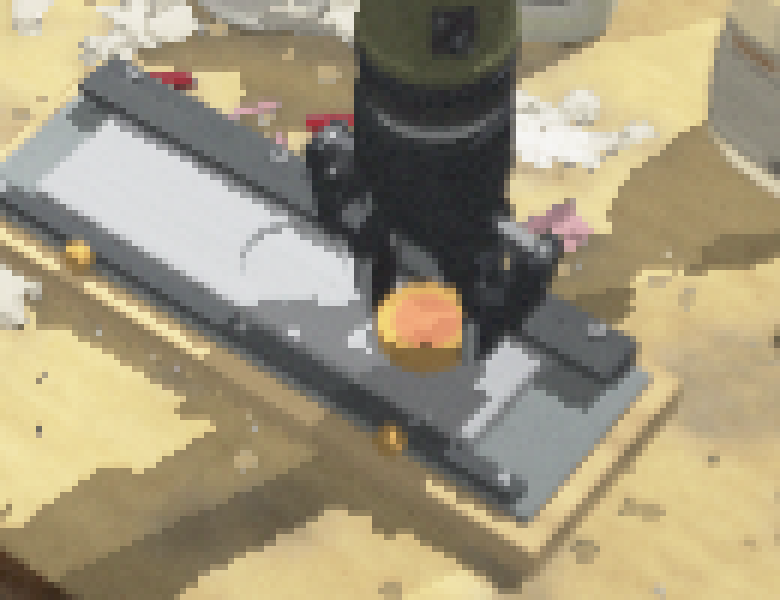

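```bash
python3 -c "
from h import *
t=snap('top','pics/j1.png');b=cv2.imread('pics/j0.png')
for n,im,l in(('top',t,5),('scene',b,15)):
    h=cv2.cvtColor(im,cv2.COLOR_BGR2HSV)
    m=cv2.inRange(h,(5,110,150),(16,255,255)); N,_,s,c=cv2.connectedComponentsWithStats(m)
    for i in range(1,N):
        g=ground(n,c[i],54)[0]
        if s[i,4]>l and abs(g[0]-560)<60 and abs(g[1])<150: print(n,s[i],c[i],g)
print(proj('scene',[[560,-85,54],[565,-85,54]]))
f=lambda L:[(195+(u-2.4)/5.8,145+(v-2.4)/5.8) for u,v in L]
print('scene pocket left/far rim',ground('scene',f([(333,215),(375,176),(435,205)]),42))
print('scene plate R near, R far(fence)',ground('scene',f([(560,385),(150,135)]),42),ground('scene',f([(205,75),(640,305)]),42))
"
```

```text
scene [278 187  11   9  79] [282.73417722 190.91139241] [565.44673533 -84.63146028  54.        ]
[[281.77324462 192.09198776]
 [282.74730594 191.05974622]]
scene pocket left/far rim [[547.50035539  18.57882755  42.        ]
 [582.78390045  17.50021179  42.        ]
 [585.39392745 -20.70401727  42.        ]]
scene plate R near, R far(fence) [[ 526.24494591 -143.30299468   42.        ]
 [ 533.54133035  134.21749104   42.        ]] [[ 586.20598924  138.94131401   42.        ]
 [ 593.49950351 -146.68879097   42.        ]]
```

Scene measurement puts the disc at (565.4,-84.6), matching the TCP, so the felt contact is the fence. Now slide +y with the trailing pad toed a few degrees towards the fence.

>>> arm_command(series=[[0,0.001,0,0,0,-2],[0,0.004,0,0,0,-3],[0,0.008,0,0,0,-3],[0,0.013,0,0,0,-3],[0,0.018,0,0,0,-3],[0,0.023,0,0,0,-3],[0,0.027,0,0,0,-3],[0,0.03,0,0,0,-3]])

```text
time_s: 10.3
ee_pos: [564.6, -54.3, 64.9]
tool_rot: [-0.0, 0.723, 0.691, 0.001]
wrist_force: [-0.1, -2.5, 1.3]
width: 0.633
```

>>> arm_command(series=[[0,0.004,0,0,0,0],[0,0.008,0,0,0,0],[0,0.012,0,0,0,0],[0,0.016,0,0,0,0],[0,0.019,0,0,0,0],[0,0.022,0,0,0,0],[0,0.025,0,0,0,0]])

```text
time_s: 10.88
ee_pos: [564.5, -29.1, 64.8]
tool_rot: [-0.0, 0.723, 0.691, 0.001]
wrist_force: [-0.5, -2.9, 1.0]
width: 0.627
```

Pushing with about 2.5 N. Now slowly, 2 mm per row.

>>> arm_command(series=[[0,0.002,0,0,0,0],[0,0.004,0,0,0,0],[0,0.006,0,0,0,0],[0,0.008,0,0,0,0],[0,0.01,0,0,0,0],[0,0.012,0,0,0,0],[0,0.014,0,0,0,0]])

```text
time_s: 11.47
ee_pos: [564.5, -15.0, 64.9]
tool_rot: [-0.0, 0.723, 0.691, 0.001]
wrist_force: [-0.6, -3.8, 1.5]
width: 0.63
```

>>> arm_command(series=[[0,0.002,0,0,0,0],[0,0.004,0,0,0,0],[0,0.006,0,0,0,0]])

```text
time_s: 11.72
ee_pos: [564.5, -8.9, 64.9]
tool_rot: [0.0, 0.723, 0.69, 0.001]
wrist_force: [-0.7, -3.5, 2.1]
width: 0.633
```

>>> arm_command(series=[[0,0.002,0,0,0,0],[0,0.003,0,0,0,0]])

```text
time_s: 11.88
ee_pos: [564.5, -5.8, 65.0]
tool_rot: [0.0, 0.723, 0.691, 0.0]
wrist_force: [-0.3, -4.5, 3.6]
width: 0.632
```

>>> arm_command(series=[[0,0.002,0,0,0,0],[0,0.003,0,0,0,0]])

```text
time_s: 12.05
ee_pos: [564.6, -1.9, 65.0]
tool_rot: [-0.0, 0.723, 0.691, 0.001]
wrist_force: [0.6, -1.5, -0.8]
width: 0.626
```

>>> arm_command(series=[[0,0.001,0,0,0,0],[0,0.001,0,0,0,0]])

```text
time_s: 12.22
ee_pos: [564.4, 0.2, 64.7]
tool_rot: [-0.001, 0.723, 0.691, 0.002]
wrist_force: [1.1, 0.1, 0.1]
width: 0.628
```

>>> arm_command(series=[[0,0.001,0,0,0,0],[0,0.001,0,0,0,0]])

```text
time_s: 12.38
ee_pos: [564.4, 1.4, 64.6]
tool_rot: [-0.001, 0.723, 0.691, 0.002]
wrist_force: [0.6, -1.6, -0.1]
width: 0.631
```

>>> arm_command(series=[[0,0.001,0,0,0,0],[0,0.001,0,0,0,0]])

```text
time_s: 12.55
ee_pos: [564.4, 2.4, 64.6]
tool_rot: [-0.001, 0.723, 0.691, 0.002]
wrist_force: [-1.0, -1.2, 0.3]
width: 0.629
```

```bash
python3 -c "
from h import *
b=snap('scene','pics/k0.png')
h=cv2.cvtColor(b,cv2.COLOR_BGR2HSV)
m=cv2.inRange(h,(5,110,150),(16,255,255)); N,_,s,c=cv2.connectedComponentsWithStats(m)
for i in range(1,N):
    g=ground('scene',c[i],54)[0]
    if s[i,4]>15 and abs(g[0]-560)<60 and abs(g[1])<150: print(s[i],c[i],g,ground('scene',c[i],50)[0])
"
```

```text
[255 175  10   9  73] [259.87671233 178.94520548] [562.52140348  -0.70663319  54.        ] [565.26602853   1.47085562  50.        ]
```

>>> arm_command(series=[[0,0.001,0,0,0,0],[0,0.0015,0,0,0,0]])

```text
time_s: 12.77
ee_pos: [564.4, 3.2, 64.6]
tool_rot: [-0.001, 0.723, 0.691, 0.001]
wrist_force: [-0.3, -4.8, 1.1]
width: 0.63
```

>>> arm_command(series=[[0,0.001,0,0,0,0],[0,0.0015,0,0,0,0]])

```text
time_s: 12.93
ee_pos: [564.4, 3.3, 64.6]
tool_rot: [0.001, 0.723, 0.691, -0.0]
wrist_force: [0.0, -7.4, 0.4]
width: 0.629
```

It's blocked (7 N, no further travel), so the disc is captured in the pocket. Backing off, opening, retreating up.

>>> arm_command(series=[[0,-0.002,0,0,0,0],[0,-0.0025,0,0,0,0],[0,-0.0025,0,0,0,0],[0,-0.0025,0,0,0,0],[0,-0.0025,0,0,0,0]], grip=0.1)

```text
time_s: 13.35
ee_pos: [564.3, 1.2, 64.5]
tool_rot: [0.0, 0.723, 0.691, 0.0]
wrist_force: [-0.3, 0.4, 0.5]
width: 0.899
```

>>> arm_command(series=[[0,0,0.01,0,0,0],[0,0,0.03,0,0,0],[0,0,0.065,0,0,0],[0,0,0.1,0,0,0],[-0.03,0,0.14,0,0,0],[-0.07,0,0.16,0,0,0],[-0.11,0,0.17,0,0,0],[-0.15,0,0.17,0,0,0]])

```text
time_s: 14.02
ee_pos: [423.1, 1.4, 237.5]
tool_rot: [0.002, 0.723, 0.691, 0.003]
wrist_force: [-0.0, -0.2, 0.7]
width: 0.901
```

```bash
python3 -c "
from h import *
print(manip.state()['ee_pos'],manip.state()['wrist_force'])
b=snap('scene','pics/l0.png');t=snap('top','pics/l1.png')
for n,im in(('scene',b),('top',t)):
  h=cv2.cvtColor(im,cv2.COLOR_BGR2HSV)
  m=cv2.inRange(h,(5,110,150),(16,255,255)); N,_,s,c=cv2.connectedComponentsWithStats(m)
  for i in range(1,N):
    g=ground(n,c[i],54)[0]
    if s[i,4]>15 and abs(g[0]-560)<60 and abs(g[1])<150: print(n,s[i],c[i],g,ground(n,c[i],50)[0])
cv2.imwrite('pics/l.png',cv2.resize(b[140:240,195:325],None,fx=6,fy=6,interpolation=3))
"
```

```text
[423.08034434   1.4038908  237.48112704] [-0.02268943 -0.16768241  0.74247891]
scene [255 175  11   9  75] [259.76       178.97333333] [ 5.62217777e+02 -4.89154997e-01  5.40000000e+01] [564.96132145   1.6891075   50.        ]
top [225 184  12  12 104] [230.26923077 189.33653846] [562.11927787   1.20152203  54.        ] [562.60562913   1.31164963  50.        ]
```

View pics/l.png

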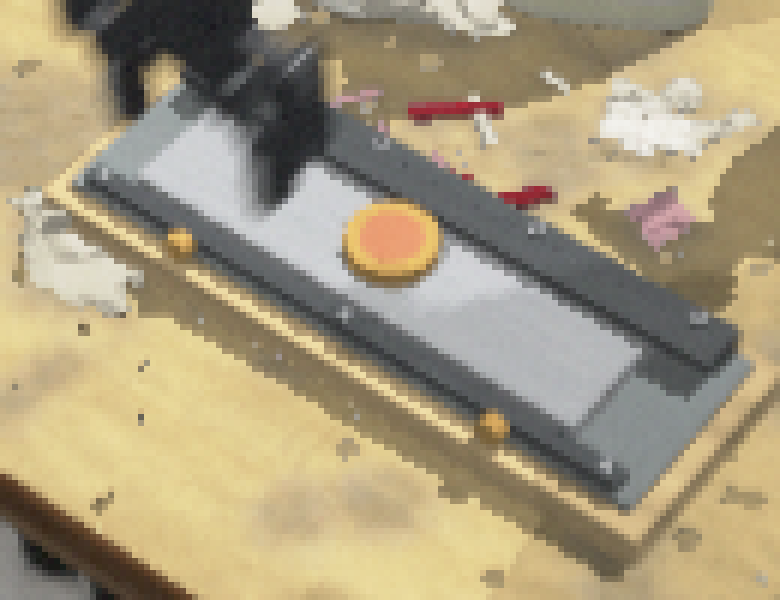

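The disc covers the pocket at crop (390,240), with a thinner visible side. The top-minus-scene offset was (-2.4,-0.9) mm with the disc on the table. It matches for a top face at 50 mm (-2.4,-0.4) and not at 54 mm (-0.1,+1.7), so the disc is seated. Handing in.

>>> arm_command(series=[[0,0,0,0,0,0],[0,0,0,0,0,0],[0,0,0,0,0,0]])

```text
time_s: 14.37
ee_pos: [415.2, 1.4, 235.1]
tool_rot: [-0.001, 0.723, 0.691, -0.001]
wrist_force: [-0.1, -0.1, -0.4]
width: 0.898
```

```bash
python3 -c "
from rig import manip
print(manip.close_job(), manip.state()['time_s'])"
```

```text
the job is handed in; nothing more can be done
the job is handed in; nothing more can be done
```

The disc nearest the base is in the pocket and let go, and I handed the job in at about 14.4 s; no verdict was reported. I laid it flat on the right-hand end of the plate at y ≈ -85 mm, slid it against the fence (felt at about 4 N), then pushed it along inside loosely open fingers until it dropped in.

**Last checks:**
- **Blocked in the pocket:** it stopped moving at about 7 N. The highest wrist-force reading while the disc was on the rest was about 7.4 N.
- **Height:** with the offset between the two cameras allowed for, the disc's top face fits 50 mm (seated) and not 54 mm (still on the plate).
- **Arm:** the gripper is clear, with the wrist force near zero.
- **Cup:** I kept the arm away from it, but did not measure it again at the end.

**What failed or disagreed:**
- **First grasp:** it slipped over the top of the disc because the tool was about 5 mm too high. The disc did not move, and the second try held.
- **Fence position:** I felt it 3–5 mm farther out than my first camera estimate. I went by touch, and the scene camera's reading of the disc agreed.

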